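# Printing blocks in order of length

### The job

Lay out the four wooden printing blocks that stand loose near the row of cork-faced rests, ready for the next print run: one in the middle of each rest, in order of length, the longest on the rest at the end marked by the piece of white chalk and the shortest at the other end of the row. Each block shall stand upright on its carved underside and lie straight, its longer side along the length of its rest; the smallest is square and may face either way.

Things in the scene. Friction and masses are not known exactly. Their poses are not given: they have to be found in the camera images.
- block_a_mid (a point): The longest block: plain dark wooden bar, 34 (x) x 127 (y) x 40 mm high, 0.12 kg. Loose, stands on the table at the start. Point: its centre, half-way up; z is up.
- block_b_mid (a point): The second longest block: plain reddish-brown wooden bar, 34 (x) x 94 (y) x 38 mm high, 0.09 kg. Loose, stands on the table at the start. Point: its centre, half-way up; z is up.
- block_c_mid (a point): The third longest block: wooden block 68 (x) x 48 (y) x 32 mm high (flat top, 20 mm wide shoulders each side of the knob along x, 11 mm along y) with a round turned knob upright on the middle of its top, knob about 25 mm across from 34 to 64 mm above the underside (64 mm high in all), 0.07 kg. Loose, stands on the table at the start. Point: its centre, half-way up; z is up.
- block_d_mid (a point): The shortest block: wooden block stained blue, square from above, 40 (x) x 40 (y) x 34 mm high, 0.04 kg. Loose, stands on the table at the start. Point: its centre, half-way up; z is up.
- rest_a: Fixed flat rest (a target), plywood faced with cork, 140 (its x) x 62 (its y) x 6 mm high; origin at the centre of its underside. The four rests lie side by side in a straight row in the order a, b, c, d, 78 mm from centre to centre along their y, in front of a 22 mm high, 18 mm thick wooden batten (near face 76 mm from the rests' centres, on their +x side).
- rest_b: Fixed flat rest (a target), plywood faced with cork, 140 (its x) x 62 (its y) x 6 mm high; origin at the centre of its underside. The four rests lie side by side in a straight row in the order a, b, c, d, 78 mm from centre to centre along their y, in front of a 22 mm high, 18 mm thick wooden batten (near face 76 mm from the rests' centres, on their +x side).
- rest_c: Fixed flat rest (a target), plywood faced with cork, 140 (its x) x 62 (its y) x 6 mm high; origin at the centre of its underside. The four rests lie side by side in a straight row in the order a, b, c, d, 78 mm from centre to centre along their y, in front of a 22 mm high, 18 mm thick wooden batten (near face 76 mm from the rests' centres, on their +x side).
- rest_d: Fixed flat rest (a target), plywood faced with cork, 140 (its x) x 62 (its y) x 6 mm high; origin at the centre of its underside. The four rests lie side by side in a straight row in the order a, b, c, d, 78 mm from centre to centre along their y, in front of a 22 mm high, 18 mm thick wooden batten (near face 76 mm from the rests' centres, on their +x side).
- chalk: Fixed flat piece of white tailor's chalk, 34 x 42 mm, 8 mm high, origin at the centre of its underside. It lies just outside one end of the row, beside the near corner of rest_a or of rest_d, and marks the end where the longest block goes. A spool of black thread, 30 mm across and 42 mm high, stands likewise at the other end.
Things that resemble listed ones, but are neither listed nor needed, are in the scene too. Leave any turquoise look-alike of the part that bears block_c_mid alone.

How it is judged:
At the end, for the whole second after the job is handed in: Each block stands upright on its own rest and at rest, in order of length from the chalk's end: its centre within 12 mm of the middle of the rest, its longer side within 0.2 rad of the rest's length (the square one: either side) (angle between each of block_a, block_b, block_c, block_d's own z axis and vertical below 0.08 rad and height (world z) of block_a_mid below 0.03 m and linear speed of each of block_a, block_b, block_c, block_d below 0.01 m/s and angular speed of each of block_a, block_b, block_c, block_d below 0.1 rad/s and height (world z) of block_b_mid below 0.029 m and height (world z) of block_c_mid below 0.042 m and height (world z) of block_d_mid below 0.027 m and ((horizontal distance between chalk and rest_a below 0.12 m and horizontal distance between block_a_mid and rest_a below 0.012 m and angle between the y axis of block_a and the x axis of rest_a, either way round below 0.2 rad and horizontal distance between block_b_mid and rest_b below 0.012 m and angle between the y axis of block_b and the x axis of rest_b, either way round below 0.2 rad and horizontal distance between block_c_mid and rest_c below 0.012 m and angle between the x axis of block_c and the x axis of rest_c, either way round below 0.2 rad and horizontal distance between block_d_mid and rest_d below 0.012 m and (angle between the x axis of block_d and the x axis of rest_d, either way round below 0.2 rad or angle between the y axis of block_d and the x axis of rest_d, either way round below 0.2 rad)) or (horizontal distance between chalk and rest_d below 0.12 m and horizontal distance between block_a_mid and rest_d below 0.012 m and angle between the y axis of block_a and the x axis of rest_d, either way round below 0.2 rad and horizontal distance between block_b_mid and rest_c below 0.012 m and angle between the y axis of block_b and the x axis of rest_c, either way round below 0.2 rad and horizontal distance between block_c_mid and rest_b below 0.012 m and angle between the x axis of block_c and the x axis of rest_b, either way round below 0.2 rad and horizontal distance between block_d_mid and rest_a below 0.012 m and (angle between the x axis of block_d and the x axis of rest_a, either way round below 0.2 rad or angle between the y axis of block_d and the x axis of rest_a, either way round below 0.2 rad)))); the robot touches nothing.
It also fails if it takes over 99 s, if anything falls off the work surface, if the arm or the gripper's body presses on something with over 40 N, if the wrist force passes 120 N, or if a joint passes its speed limit or range.

### The arm

A 7-joint arm with a two-finger parallel gripper is mounted at the origin on a cart in front of the work surface, level with it; the furniture and walls round the work are solid. World frame = base frame: x ahead of the robot, y to its left, z up, the work surface at z = 0. Lengths are in m, angles in rad, forces in N, time in s.
With the tool pointing down it reaches from about 0.4 to 0.85 m from the base axis. Payload 4.4 kg.
Tool frame: the origin (TCP) lies at the very end of the fingers, on their centre line; the grasp point (between the pads) lies 19 mm behind it; z points along the fingers, y is the line along which they close (so a half turn about z gives the same grasp; the last joint's range is limited). The gripper opens to 94 mm and grips with 3 to 60 N. Pads are 16 mm wide; open, the fingers measure 119 mm over their backs; the gripper's body (75 mm by 177 mm) begins 78 mm behind the grasp point.
Start: joints at [-1.315, 0.628, 0.038, 1.517, -0.027, 0.996, -0.02], TCP at [0.206, 0.617, 0.205] pointing down, gripper open.
Joint ranges: [-3.06, 3.06], [-0.37, 2.12], [-1.25, 1.32], [0.18, 2.47], [-1.1, 4.24], [0.23, 1.98], [-2.94, 2.94]. Speed limits (rad/s): [2.57, 2.57, 3.14, 3.14, 3.14, 3.14, 3.14].

### API

Orientations are given as a 3x3 rotation matrix whose columns are the frame's x, y, z axes.
In Python, from workcell import arm gives the robot as it stands.
- The arm moves only by the tool servo_tool, never from a script. Its argument "plan" is a list of rows, each an object of numbers: "tx", "ty", "tz": the shift along the world's x, y, z in cm; "ax", "ay", "az": the turn, a rotation vector about the world's x, y, z in rad. In form: [{"tx": .., "ty": .., "tz": .., "ax": .., "ay": .., "az": ..}, ...]. A call has 1 to 8 rows; each row is the pose to reach, as a shift and turn from the pose commanded when the call began; what a row does not reach only later rows make up. A row lasts 1/12 s, in which the tool goes at most 41.7 mm and 7.16 degrees, less where a joint would pass 70% of its speed; a pose out of reach is approached as far as the arm can. A call with a gripper value outside its range is refused whole. "fingers" is the opening, from 0 (shut) to 1 (fully open), set as the call begins (left out, the last holds). The fingers move at their own pace and stop on an object; "squeeze" is the grip in N (left out, the last holds). Time passes only in rows, so rows that repeat a pose let the fingers close. It gives the time, the measured TCP pose, the force, the opening and the grip force at its end, in the units of the state.
- arm.read_state(): the state, without advancing time (a new reading comes with each control period).
- arm.read_camera(name): name is "scene" or "top" or "wrist"; returns the picture (480x640x3 uint8, red, green, blue); there is no depth.
- arm.camera_params(name): a dict with "fovy" (degrees; the focal length in pixels is half the picture's height over the tangent of half this angle, whatever the lens; pixels are square), "cx", "cy" (the principal point, pixels), "rvec" (rotation vector, rad) and "tvec" (3), from world to camera coordinates, as OpenCV has them. Camera axes: x right, y down, z forward; pixel columns grow to the right and rows downward; lengths in m; the calibration is good to about 2 mm. The wrist camera is an equidistant fisheye: a pixel r from the principal point sees the ray r / f radians off the axis. A picture is of the moment at which its call begins: read the wrist's pose just before it. camera_params takes no time and is no camera call; for the wrist camera it gives the pose at the moment of the call.
- arm.job_done(): hands the job in; it is judged then, once.
The state is a dict: "time_s": time; "joint_positions": joint angles; "qd": joint speeds; "effort": joint torques, N m; "eef_pos": TCP position; "orientation": TCP orientation; "force": force on the tool from outside, world axes, zero at the start; "wrist_torque": the same for the moment, N m; "width": opening from 0.0 (shut) to 1.0 (fully open); "gripper_force": force on a finger pad.
Only numpy, scipy, OpenCV 4.12 (cv2) and the standard library are available. Lean on these libraries where they do the work, as an engineer would, in place of code of your own. Each camera call takes 0.05 s, during which the arm holds its last target. There are 200 camera calls.

## Working session

There is one attempt and no reset: what is moved stays moved. The work goes in short steps, Python scripts to look and compute and a tool call to move; the robot and the scene stay as the last step left them, time stands still between calls to the robot, and variables do not carry over. Pictures are saved under pics/ and viewed, at most 14 in all, crops included, and the job is handed in when it is done.

Besides the shell and the picture viewer there is one more tool, called after "Emit:" as name(argument=value, ...), one argument or row to a line, values as JSON. servo_tool: Moves the arm, as the interface text tells. Its arguments: {"type":"object","properties":{"plan":{"type":"array"},"fingers":{"type":"number"},"squeeze":{"type":"number"}},"required":["plan"]}

```bash
mkdir -p pics
python3 - <<'E'
from workcell import arm
import cv2,numpy as np
np.set_printoptions(precision=4,suppress=True)
for n in("top","scene"):
    im=arm.read_camera(n); cv2.imwrite(f"pics/{n}0.png",im[:,:,::-1])
    print(n,arm.camera_params(n))
s=arm.read_state();print(s)
E
```

```text
top {'fovy': 43.43791922334351, 'cx': 330.1626515378411, 'cy': 239.9117131433052, 'rvec': array([ 2.1701, -2.151 ,  0.1534]), 'tvec': array([0.2087, 0.5962, 1.1352])}
scene {'fovy': 51.02346838422699, 'cx': 320.1708616992302, 'cy': 230.51389720183795, 'rvec': array([ 1.9653, -0.4178,  0.2669]), 'tvec': array([-0.4653,  0.2368,  0.4798])}
{'time_s': 0.1, 'joint_positions': array([-1.3148,  0.6293,  0.0385,  1.5182, -0.027 ,  0.9963, -0.02  ]), 'qd': array([-0.0011, -0.0013,  0.0009, -0.0024, -0.0009, -0.001 ,  0.0008]), 'effort': array([  0.002 , -55.0799,   1.1469, -18.7121,  -0.0523,   0.0192,
         0.    ]), 'eef_pos': array([0.2054, 0.6161, 0.2047]), 'orientation': array([[-0.9487,  0.3163, -0.0005],
       [ 0.3163,  0.9487, -0.0016],
       [-0.    , -0.0017, -1.    ]]), 'force': array([ 0.629 ,  0.0794, -0.4301]), 'wrist_torque': array([ 0.0615,  0.0289, -0.0188]), 'gripper_force': 0.0, 'width': 1.000541445262627}
```

View pics/top0.png

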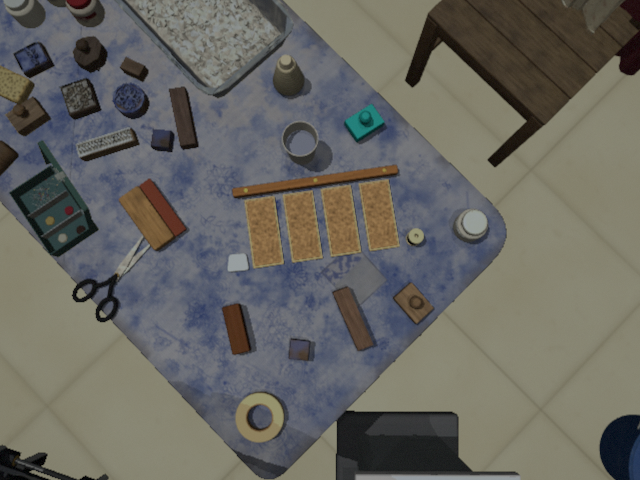

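View pics/scene0.png

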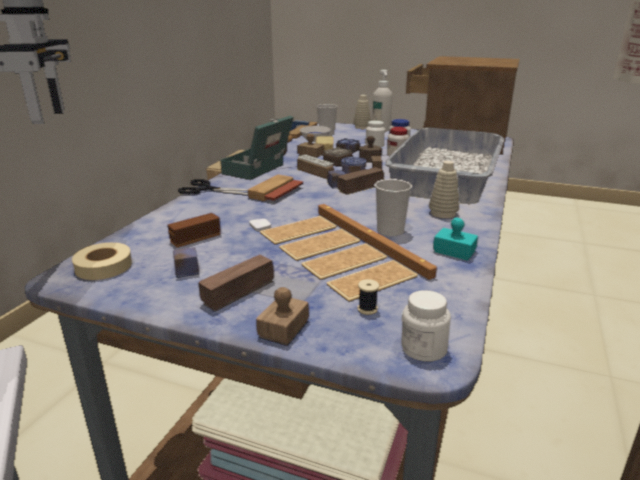

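The top view shows the row of rests at about (265,232), (303,226), (341,220) and (380,215), with the chalk at (237,262) on the left and the spool at (416,237).

Candidates for each block in the top view:
- **Long dark bar:** (353,318), or look-alike (183,118).
- **Reddish bar:** (236,329), or the red/wood brush (155,213).
- **Knobbed block:** (413,303), or look-alikes (27,117), (89,53) and turquoise (365,122).
- **Blue square:** (299,349), or look-alikes (162,140) and (33,58).

I choose the four loose ones near the row and will check them in a close crop.

```bash
cat > h.py <<'E'
import cv2,numpy as np
np.set_printoptions(precision=4,suppress=True)
def ray(cam,p,uv,fish=False):
    f=240/np.tan(np.radians(p['fovy'])/2); R=cv2.Rodrigues(np.array(p['rvec'],float))[0]
    uv=np.atleast_2d(np.array(uv,float)); d=(uv-[p['cx'],p['cy']])/f
    if fish:
        r=np.linalg.norm(d,axis=1,keepdims=True)+1e-12
        v=np.hstack([d/r*np.sin(r),np.cos(r)])
    else: v=np.hstack([d,np.ones((len(d),1))])
    return -R.T@np.array(p['tvec']), v@R
def onz(cam,p,uv,z):
    c,v=ray(cam,p,uv,cam=="wrist"); return (c+v*((z-c[2])/v[:,2:]))[:,:2]
E
python3 - <<'E'
from h import *
from workcell import arm
im=cv2.imread("pics/top0.png"); p=arm.camera_params("top")
for nm,uv,z in [("chalk",(237,262),.008),("spool",(416,237),.042),("r1",(265,232),.006),("r2",(303,226),.006),("r3",(341,220),.006),("r4",(380,215),.006),("a",(353,318),.04),("b",(236,329),.038),("c",(415,302),.06),("d",(299,348),.034)]:
    print(nm,onz("top",p,uv,z))
h=cv2.cvtColor(im,cv2.COLOR_BGR2HSV)
m=((h[...,0]<28)&(h[...,1]>140)&(h[...,2]>110)).astype(np.uint8)*255
n,l,st,ce=cv2.connectedComponentsWithStats(m)
for i in range(1,n):
    if st[i,4]>500 and 180<ce[i,0]<460 and 150<ce[i,1]<380:
        r=cv2.minAreaRect(np.argwhere(l==i)[:,::-1].astype(np.float32)); b=onz("top",p,cv2.boxPoints(r),.006); print(ce[i],st[i,4],b.mean(0),b.ravel())
cv2.imwrite("pics/crop0.png",cv2.resize(im[230:380,200:450],None,fx=3.2,fy=3.2,interpolation=cv2.INTER_CUBIC))
E
```

```text
chalk [[0.5522 0.3978]]
spool [[0.601  0.0473]]
r1 [[0.6131 0.3439]]
r2 [[0.626  0.2682]]
r3 [[0.6389 0.1921]]
r4 [[0.6499 0.1137]]
a [[0.444  0.1691]]
b [[0.4215 0.3919]]
c [[0.4749 0.0533]]
d [[0.3865 0.2716]]
[314.854  180.0115] 1048 [0.7202 0.2456] [0.7008 0.4118 0.7533 0.0815 0.7395 0.0796 0.6871 0.4095]
```

View pics/crop0.png

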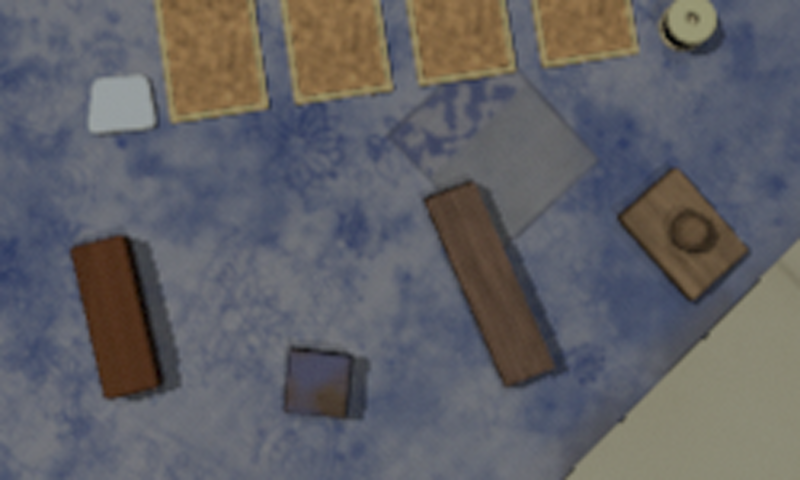

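The crop confirms the choice: reddish bar b at crop (115,315), blue square d (318,383), long dark bar a (490,283), knobbed c (683,235). The chalk is at the left end, so a goes to the leftmost rest. Next I measure block poses from the top corners and rest poses by colour.

Run:
```python
from h import *
from workcell import arm
im=cv2.imread("pics/top0.png"); p=arm.camera_params("top")
C=dict(a=([(426,199),(473,181),(553,372),(507,386)],.040),b=([(71,247),(124,236),(158,387),(107,398)],.038),
 c=([(618,215),(677,168),(749,252),(696,302)],.032),d=([(290,347),(352,353),(348,418),(285,411)],.034))
for k,(q,z) in C.items():
    w=onz("top",p,np.array(q)/3.2+[200,230],z); e=[w[(i+1)%4]-w[i] for i in range(4)]
    print(k,w.mean(0),"edges mm",[round(np.linalg.norm(x)*1e3) for x in e],"ang deg",[round(np.degrees(np.arctan2(x[1],x[0])),1) for x in e])
h=cv2.cvtColor(im,cv2.COLOR_BGR2HSV)
print(h[232,265],h[226,303])
m=((h[...,0]>8)&(h[...,0]<30)&(h[...,1]>85)&(h[...,2]>90)).astype(np.uint8)*255
m[:185-0,:240]=0
m=cv2.morphologyEx(m,cv2.MORPH_OPEN,np.ones((5,5)))
n,l,st,ce=cv2.connectedComponentsWithStats(m)
for i in range(1,n):
    if st[i,4]>800 and 230<ce[i,0]<410 and 150<ce[i,1]<280:
        r=cv2.minAreaRect(np.argwhere(l==i)[:,::-1].astype(np.float32)); b=onz("top",p,cv2.boxPoints(r),.006)
        e=np.diff(b,axis=0); print(ce[i],st[i,4],b.mean(0),np.linalg.norm(e,axis=1),np.degrees(np.arctan2(e[:,1],e[:,0])))
```

```text
a [0.4426 0.1692] edges mm [30, 123, 29, 120] ang deg [np.float64(-68.6), np.float64(-156.9), np.float64(107.1), np.float64(23.9)]
b [0.4216 0.392 ] edges mm [32, 92, 31, 92] ang deg [np.float64(-77.8), np.float64(-165.8), np.float64(102.5), np.float64(15.2)]
c [0.4734 0.0508] edges mm [46, 66, 44, 70] ang deg [np.float64(-51.4), np.float64(-139.4), np.float64(133.0), np.float64(42.1)]
d [0.3838 0.2704] edges mm [37, 38, 38, 38] ang deg [np.float64(-95.0), np.float64(177.1), np.float64(84.2), np.float64(-3.6)]
[ 16 124 121] [ 16 124 121]
[314.2516 180.0833] 1272 [0.7203 0.2456] [0.3351 0.016  0.3346] [ -80.9294 -172.2679   99.0465]
[378.4389 214.9448] 1955 [0.6505 0.1166] [0.0601 0.1378 0.0593] [ -80.1153 -171.3169   99.6649]
[340.3883 220.4969] 1942 [0.6381 0.1934] [0.0595 0.1375 0.0587] [ -80.5384 -171.2672   99.2478]
[302.0312 226.0896] 1953 [0.6262 0.2701] [0.059  0.1371 0.0582] [ -81.0912 -171.3414   98.7029]
[263.5482 231.8102] 1970 [0.6134 0.3467] [0.0594 0.1377 0.0586] [ -81.639  -171.4081   98.1616]
```

Emit:
servo_tool(
  plan=[
    {"tx": 4,"ty": -4,"az": 0.1},
    {"tx": 7,"ty": -7,"az": 0.2},
    {"tx": 10,"ty": -10,"az": 0.3},
    {"tx": 13,"ty": -13.2,"az": 0.4},
    {"tx": 16,"ty": -16.5,"az": 0.5},
    {"tx": 19,"ty": -19.6,"az": 0.576},
    {"tx": 21.6,"ty": -22.4,"az": 0.576},
    {"tx": 21.6,"ty": -22.4,"az": 0.576},
  ],
  fingers=1,
)

```text
invalid input at $.plan[0]: expected keys tx, ty, tz, ax, ay, az
```

Emit:
servo_tool(
  plan=[
    {"tz": -3},
    {"tz": -6},
    {"tz": -6},
    {"tz": -6},
  ],
  fingers=0.8,
)

```text
invalid input at $.plan[0]: expected keys tx, ty, tz, ax, ay, az
```

Run:
```python
from h import *
from workcell import arm
s=arm.read_state();p=arm.camera_params("wrist")
im=arm.read_camera("wrist"); cv2.imwrite("pics/w1.png",im[:,:,::-1]); print(s['time_s'],s['eef_pos'],s['orientation'],s['joint_positions'],p)
```

```text
0.1 [0.2054 0.6161 0.2047] [[-0.9487  0.3163 -0.0005]
 [ 0.3163  0.9487 -0.0016]
 [-0.     -0.0017 -1.    ]] [-1.3148  0.6293  0.0385  1.5182 -0.027   0.9963 -0.02  ] {'fovy': 65.70646984690485, 'cx': 316.67596557222384, 'cy': 237.5301931803709, 'rvec': array([-2.3611, -1.7021, -0.23  ]), 'tvec': array([-0.6484, -0.028 ,  0.3924])}
```

View pics/w1.png

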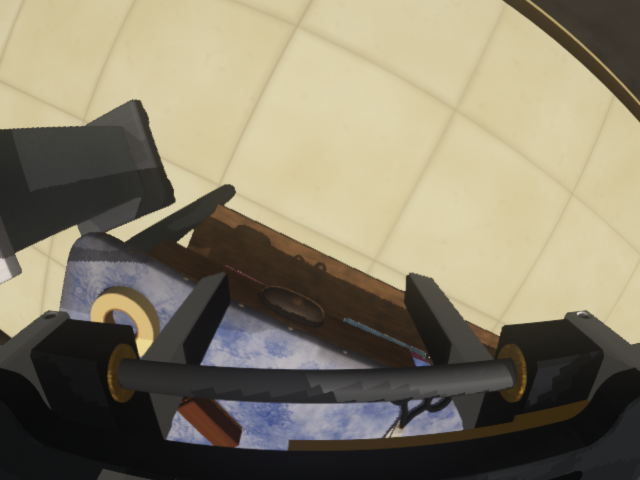

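The move was refused because every row needs all six keys. The wrist view shows the fingers at (190,350) and (440,310), the tape at (125,320) and block b at (210,422). Retrying with full rows.

Emit:
servo_tool(
  plan=[
    {"tx": 3,"ty": -3,"tz": 0,"ax": 0,"ay": 0,"az": 0.1},
    {"tx": 6,"ty": -6,"tz": 0,"ax": 0,"ay": 0,"az": 0.2},
    {"tx": 9,"ty": -9.3,"tz": 0,"ax": 0,"ay": 0,"az": 0.3},
    {"tx": 12,"ty": -12.4,"tz": 0,"ax": 0,"ay": 0,"az": 0.4},
    {"tx": 15,"ty": -15.5,"tz": 0,"ax": 0,"ay": 0,"az": 0.5},
    {"tx": 18,"ty": -18.6,"tz": 0,"ax": 0,"ay": 0,"az": 0.576},
    {"tx": 20.5,"ty": -21.2,"tz": 0,"ax": 0,"ay": 0,"az": 0.576},
    {"tx": 21.6,"ty": -22.4,"tz": 0,"ax": 0,"ay": 0,"az": 0.576},
  ],
  fingers=1,
)

```text
time_s: 0.82
eef_pos: [0.4263, 0.3868, 0.2053]
orientation: [[-0.97, -0.245, 0.002], [-0.245, 0.97, -0.003], [-0.001, -0.004, -1.0]]
force: [0.7, -0.2, 0.1]
width: 1.001
gripper_force: 0.0
```

Emit:
servo_tool(
  plan=[
    {"tx": 0,"ty": 0,"tz": -3,"ax": 0,"ay": 0,"az": 0},
    {"tx": 0,"ty": 0,"tz": -6,"ax": 0,"ay": 0,"az": 0},
    {"tx": 0,"ty": 0,"tz": -6,"ax": 0,"ay": 0,"az": 0},
    {"tx": 0,"ty": 0,"tz": -6,"ax": 0,"ay": 0,"az": 0},
  ],
  fingers=0.8,
)

```text
time_s: 1.15
eef_pos: [0.4206, 0.3918, 0.1444]
orientation: [[-0.968, -0.252, -0.003], [-0.252, 0.968, -0.003], [0.003, -0.002, -1.0]]
force: [0.5, 0.8, 0.6]
width: 0.8
gripper_force: 0.0
```

Run:
```python
from h import *
from workcell import arm
s=arm.read_state();p=arm.camera_params("wrist")
im=arm.read_camera("wrist"); cv2.imwrite("pics/w2.png",im[:,:,::-1]); print(s['time_s'],s['eef_pos'],s['orientation'],s['joint_positions'],s['force'],p)
```

```text
1.15 [0.4206 0.3918 0.1444] [[-0.9678 -0.2516 -0.0028]
 [-0.2516  0.9678 -0.0026]
 [ 0.0034 -0.0018 -1.    ]] [-0.7266  0.5979 -0.1112  1.7893  0.0901  0.7632  0.9411] [0.5352 0.8314 0.6002] {'fovy': 65.70646984690485, 'cx': 316.67596557222384, 'cy': 237.5301931803709, 'rvec': array([-1.8101, -2.3413, -0.3138]), 'tvec': array([-0.2728, -0.4984,  0.1997])}
```

View pics/w2.png

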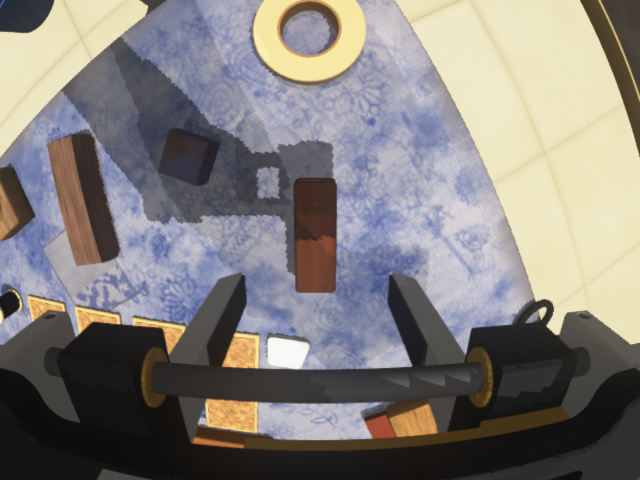

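Wrist view: block b spans (294–336, 178–293), centred between the fingers (tips at 242 and 392) and straight. Descend and grip.

Emit:
servo_tool(
  plan=[
    {"tx": 0,"ty": 0,"tz": -3,"ax": 0,"ay": 0,"az": 0},
    {"tx": 0,"ty": 0,"tz": -6,"ax": 0,"ay": 0,"az": 0},
    {"tx": 0,"ty": 0,"tz": -9,"ax": 0,"ay": 0,"az": 0},
    {"tx": 0,"ty": 0,"tz": -11.5,"ax": 0,"ay": 0,"az": 0},
    {"tx": 0,"ty": 0,"tz": -13,"ax": 0,"ay": 0,"az": 0},
    {"tx": 0,"ty": 0,"tz": -13.7,"ax": 0,"ay": 0,"az": 0},
    {"tx": 0,"ty": 0,"tz": -13.7,"ax": 0,"ay": 0,"az": 0},
    {"tx": 0,"ty": 0,"tz": -13.7,"ax": 0,"ay": 0,"az": 0},
  ],
)

```text
time_s: 1.87
eef_pos: [0.4223, 0.3938, 0.0098]
orientation: [[-0.968, -0.252, 0.002], [-0.252, 0.968, 0.002], [-0.002, 0.001, -1.0]]
force: [0.2, 1.0, 0.9]
width: 0.796
gripper_force: 0.0
```

Emit:
servo_tool(
  plan=[
    {"tx": 0,"ty": 0,"tz": 0,"ax": 0,"ay": 0,"az": 0},
    {"tx": 0,"ty": 0,"tz": 0,"ax": 0,"ay": 0,"az": 0},
    {"tx": 0,"ty": 0,"tz": 0,"ax": 0,"ay": 0,"az": 0},
    {"tx": 0,"ty": 0,"tz": 0,"ax": 0,"ay": 0,"az": 0},
    {"tx": 0,"ty": 0,"tz": 0,"ax": 0,"ay": 0,"az": 0},
    {"tx": 0,"ty": 0,"tz": 0,"ax": 0,"ay": 0,"az": 0},
    {"tx": 0,"ty": 0,"tz": 0,"ax": 0,"ay": 0,"az": 0},
    {"tx": 0,"ty": 0,"tz": 0,"ax": 0,"ay": 0,"az": 0},
  ],
  fingers=0,
  squeeze=15,
)

```text
time_s: 2.53
eef_pos: [0.4216, 0.3923, 0.0086]
orientation: [[-0.968, -0.251, -0.0], [-0.251, 0.968, -0.0], [0.0, -0.0, -1.0]]
force: [-0.5, -0.9, 2.6]
width: 0.361
gripper_force: 15.0
```

Emit:
servo_tool(
  plan=[
    {"tx": 0,"ty": 0,"tz": 2,"ax": 0,"ay": 0,"az": 0},
    {"tx": 0,"ty": 0,"tz": 4.5,"ax": 0,"ay": 0,"az": 0},
    {"tx": 1.5,"ty": -1,"tz": 7,"ax": 0,"ay": 0,"az": 0},
    {"tx": 4.5,"ty": -2.7,"tz": 8,"ax": 0,"ay": 0,"az": -0.02},
    {"tx": 7.5,"ty": -4.5,"tz": 8,"ax": 0,"ay": 0,"az": -0.04},
    {"tx": 10.5,"ty": -6.3,"tz": 8,"ax": 0,"ay": 0,"az": -0.06},
    {"tx": 13.5,"ty": -8.1,"tz": 8,"ax": 0,"ay": 0,"az": -0.08},
    {"tx": 16,"ty": -9.6,"tz": 8,"ax": 0,"ay": 0,"az": -0.096},
  ],
)

```text
time_s: 3.2
eef_pos: [0.5837, 0.2945, 0.0884]
orientation: [[-0.988, -0.155, 0.001], [-0.155, 0.988, -0.001], [-0.001, -0.001, -1.0]]
force: [0.4, 1.5, -1.2]
width: 0.362
gripper_force: 15.0
```

Emit:
servo_tool(
  plan=[
    {"tx": 2.5,"ty": -1.5,"tz": -0.5,"ax": 0,"ay": 0,"az": 0},
    {"tx": 4,"ty": -2.4,"tz": -1.5,"ax": 0,"ay": 0,"az": 0},
    {"tx": 4.5,"ty": -2.6,"tz": -3,"ax": 0,"ay": 0,"az": 0},
    {"tx": 4.5,"ty": -2.6,"tz": -4.5,"ax": 0,"ay": 0,"az": 0},
    {"tx": 4.5,"ty": -2.6,"tz": -5.5,"ax": 0,"ay": 0,"az": 0},
    {"tx": 4.5,"ty": -2.6,"tz": -5.5,"ax": 0,"ay": 0,"az": 0},
    {"tx": 4.5,"ty": -2.6,"tz": -5.5,"ax": 0,"ay": 0,"az": 0},
  ],
)

```text
time_s: 3.78
eef_pos: [0.6247, 0.2717, 0.0324]
orientation: [[-0.987, -0.159, -0.003], [-0.159, 0.987, -0.0], [0.003, 0.0, -1.0]]
force: [0.4, 0.5, -0.8]
width: 0.358
gripper_force: 15.0
```

Emit:
servo_tool(
  plan=[
    {"tx": 0.1,"ty": -0.1,"tz": -1,"ax": 0,"ay": 0,"az": 0},
    {"tx": 0.1,"ty": -0.1,"tz": -1.6,"ax": 0,"ay": 0,"az": 0},
    {"tx": 0.1,"ty": -0.1,"tz": -1.8,"ax": 0,"ay": 0,"az": 0},
    {"tx": 0.1,"ty": -0.1,"tz": -1.8,"ax": 0,"ay": 0,"az": 0},
    {"tx": 0.1,"ty": -0.1,"tz": -1.8,"ax": 0,"ay": 0,"az": 0},
  ],
)

```text
time_s: 4.2
eef_pos: [0.6276, 0.2698, 0.0156]
orientation: [[-0.988, -0.158, 0.0], [-0.158, 0.988, 0.0], [-0.0, 0.0, -1.0]]
force: [0.2, 0.1, -1.1]
width: 0.362
gripper_force: 15.0
```

Emit:
servo_tool(
  plan=[
    {"tx": 0,"ty": 0,"tz": 0,"ax": 0,"ay": 0,"az": 0},
    {"tx": 0,"ty": 0,"tz": 0,"ax": 0,"ay": 0,"az": 0},
    {"tx": 0,"ty": 0,"tz": 0,"ax": 0,"ay": 0,"az": 0},
    {"tx": 0,"ty": 0,"tz": 0,"ax": 0,"ay": 0,"az": 0},
    {"tx": 0,"ty": 0,"tz": 2,"ax": 0,"ay": 0,"az": 0},
    {"tx": 0,"ty": 0,"tz": 5,"ax": 0,"ay": 0,"az": 0},
    {"tx": 0,"ty": 0,"tz": 8,"ax": 0,"ay": 0,"az": 0},
    {"tx": 0,"ty": 0,"tz": 10,"ax": 0,"ay": 0,"az": 0},
  ],
  fingers=0.55,
)

```text
time_s: 4.87
eef_pos: [0.6287, 0.2702, 0.1184]
orientation: [[-0.988, -0.157, 0.003], [-0.157, 0.988, 0.001], [-0.003, 0.001, -1.0]]
force: [0.3, 0.2, 0.8]
width: 0.548
gripper_force: 0.0
```

Emit:
servo_tool(
  plan=[
    {"tx": -3,"ty": -1.6,"tz": 0,"ax": 0,"ay": 0,"az": 0.05},
    {"tx": -6,"ty": -3.3,"tz": 0,"ax": 0,"ay": 0,"az": 0.1},
    {"tx": -9,"ty": -5,"tz": 0,"ax": 0,"ay": 0,"az": 0.15},
    {"tx": -12,"ty": -6.6,"tz": 0,"ax": 0,"ay": 0,"az": 0.2},
    {"tx": -15,"ty": -8.2,"tz": 0,"ax": 0,"ay": 0,"az": 0.25},
    {"tx": -17.5,"ty": -9.6,"tz": 0,"ax": 0,"ay": 0,"az": 0.25},
    {"tx": -18.4,"ty": -10.1,"tz": 0,"ax": 0,"ay": 0,"az": 0.25},
    {"tx": -18.4,"ty": -10.1,"tz": 0,"ax": 0,"ay": 0,"az": 0.25},
  ],
  fingers=0.8,
)

```text
time_s: 5.53
eef_pos: [0.4409, 0.1668, 0.1158]
orientation: [[-0.918, -0.396, -0.002], [-0.396, 0.918, -0.002], [0.003, -0.001, -1.0]]
force: [0.6, 0.6, -0.7]
width: 0.797
gripper_force: 0.0
```

Run:
```python
from h import *
from workcell import arm
p=arm.camera_params("wrist");im=arm.read_camera("wrist")
t=arm.read_camera("top"); q=arm.camera_params("top")
cv2.imwrite("pics/w3.png",np.hstack([cv2.resize(im,None,fx=.6,fy=.6),cv2.resize(t[140:400,190:450],(288,288))])[:,:,::-1]); print(arm.read_state()['eef_pos'],p)
```

```text
[0.4448 0.1692 0.116 ] {'fovy': 65.70646984690485, 'cx': 316.67596557222384, 'cy': 237.5301931803709, 'rvec': array([-1.6339, -2.4854, -0.3352]), 'tvec': array([ 0.022 , -0.4571,  0.1803])}
```

View pics/w3.png

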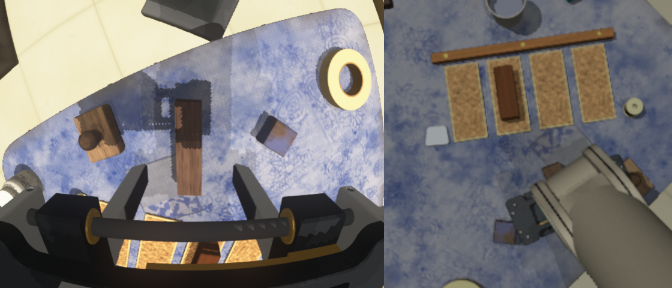

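Block b lies straight in the middle of rest 2, at (507,92) in the right panel. In the wrist panel block a is centred between the fingers, x 175–203, and straight. Descend and grip a.

Emit:
servo_tool(
  plan=[
    {"tx": 0,"ty": 0,"tz": -3,"ax": 0,"ay": 0,"az": 0},
    {"tx": 0,"ty": 0,"tz": -6,"ax": 0,"ay": 0,"az": 0},
    {"tx": 0,"ty": 0,"tz": -8.5,"ax": 0,"ay": 0,"az": 0},
    {"tx": 0,"ty": 0,"tz": -10,"ax": 0,"ay": 0,"az": 0},
    {"tx": 0,"ty": 0,"tz": -10.7,"ax": 0,"ay": 0,"az": 0},
    {"tx": 0,"ty": 0,"tz": -10.7,"ax": 0,"ay": 0,"az": 0},
    {"tx": 0,"ty": 0,"tz": -10.7,"ax": 0,"ay": 0,"az": 0},
  ],
)

```text
time_s: 6.22
eef_pos: [0.4445, 0.1693, 0.0085]
orientation: [[-0.918, -0.397, 0.001], [-0.397, 0.918, 0.0], [-0.001, 0.0, -1.0]]
force: [0.3, -0.3, -0.5]
width: 0.8
gripper_force: 0.0
```

Emit:
servo_tool(
  plan=[
    {"tx": 0,"ty": 0,"tz": 0,"ax": 0,"ay": 0,"az": 0},
    {"tx": 0,"ty": 0,"tz": 0,"ax": 0,"ay": 0,"az": 0},
    {"tx": 0,"ty": 0,"tz": 0,"ax": 0,"ay": 0,"az": 0},
    {"tx": 0,"ty": 0,"tz": 0,"ax": 0,"ay": 0,"az": 0},
    {"tx": 0,"ty": 0,"tz": 0,"ax": 0,"ay": 0,"az": 0},
    {"tx": 0,"ty": 0,"tz": 0,"ax": 0,"ay": 0,"az": 0},
    {"tx": 0,"ty": 0,"tz": 0,"ax": 0,"ay": 0,"az": 0},
    {"tx": 0,"ty": 0,"tz": 0,"ax": 0,"ay": 0,"az": 0},
  ],
  fingers=0,
  squeeze=20,
)

```text
time_s: 6.88
eef_pos: [0.4438, 0.1683, 0.0087]
orientation: [[-0.918, -0.397, 0.0], [-0.397, 0.918, -0.0], [-0.0, -0.001, -1.0]]
force: [0.4, -1.6, 4.2]
width: 0.361
gripper_force: 20.0
```

Emit:
servo_tool(
  plan=[
    {"tx": 0,"ty": 0,"tz": 2,"ax": 0,"ay": 0,"az": 0},
    {"tx": 0,"ty": 0,"tz": 4.5,"ax": 0,"ay": 0,"az": 0},
    {"tx": 0,"ty": 0.5,"tz": 7,"ax": 0,"ay": 0,"az": 0},
    {"tx": 2,"ty": 2.5,"tz": 8.5,"ax": 0,"ay": 0,"az": -0.05},
    {"tx": 4,"ty": 5,"tz": 8.5,"ax": 0,"ay": 0,"az": -0.1},
    {"tx": 6,"ty": 7.5,"tz": 8.5,"ax": 0,"ay": 0,"az": -0.15},
    {"tx": 8.5,"ty": 10,"tz": 8.5,"ax": 0,"ay": 0,"az": -0.2},
    {"tx": 11,"ty": 12.5,"tz": 8.5,"ax": 0,"ay": 0,"az": -0.25},
  ],
)

```text
time_s: 7.55
eef_pos: [0.5537, 0.2949, 0.0934]
orientation: [[-0.988, -0.156, -0.001], [-0.156, 0.988, -0.0], [0.001, 0.0, -1.0]]
force: [1.0, -0.1, -2.0]
width: 0.362
gripper_force: 20.0
```

Emit:
servo_tool(
  plan=[
    {"tx": 2.5,"ty": 2.3,"tz": 0,"ax": 0,"ay": 0,"az": 0},
    {"tx": 4.5,"ty": 4,"tz": 0,"ax": 0,"ay": 0,"az": 0},
    {"tx": 5.7,"ty": 5,"tz": -1,"ax": 0,"ay": 0,"az": 0},
    {"tx": 6,"ty": 5.3,"tz": -3,"ax": 0,"ay": 0,"az": 0},
    {"tx": 6,"ty": 5.3,"tz": -5,"ax": 0,"ay": 0,"az": 0},
    {"tx": 6,"ty": 5.3,"tz": -6,"ax": 0,"ay": 0,"az": 0},
    {"tx": 6,"ty": 5.3,"tz": -6,"ax": 0,"ay": 0,"az": 0},
    {"tx": 6,"ty": 5.3,"tz": -6,"ax": 0,"ay": 0,"az": 0},
  ],
)

```text
time_s: 8.22
eef_pos: [0.6128, 0.3462, 0.0328]
orientation: [[-0.988, -0.157, -0.002], [-0.157, 0.988, -0.001], [0.002, -0.001, -1.0]]
force: [0.3, -0.2, -0.8]
width: 0.356
gripper_force: 20.0
```

Emit:
servo_tool(
  plan=[
    {"tx": 0,"ty": 0,"tz": -1,"ax": 0,"ay": 0,"az": 0},
    {"tx": 0,"ty": 0,"tz": -1.6,"ax": 0,"ay": 0,"az": 0},
    {"tx": 0,"ty": 0,"tz": -1.8,"ax": 0,"ay": 0,"az": 0},
    {"tx": 0,"ty": 0,"tz": -1.8,"ax": 0,"ay": 0,"az": 0},
    {"tx": 0,"ty": 0,"tz": -1.8,"ax": 0,"ay": 0,"az": 0},
  ],
)

```text
time_s: 8.63
eef_pos: [0.6137, 0.3467, 0.0157]
orientation: [[-0.988, -0.157, 0.0], [-0.157, 0.988, 0.0], [-0.0, 0.0, -1.0]]
force: [1.4, 0.0, -1.2]
width: 0.358
gripper_force: 20.0
```

Emit:
servo_tool(
  plan=[
    {"tx": 0,"ty": 0,"tz": 0,"ax": 0,"ay": 0,"az": 0},
    {"tx": 0,"ty": 0,"tz": 0,"ax": 0,"ay": 0,"az": 0},
    {"tx": 0,"ty": 0,"tz": 0,"ax": 0,"ay": 0,"az": 0},
    {"tx": 0,"ty": 0,"tz": 0,"ax": 0,"ay": 0,"az": 0},
    {"tx": 0,"ty": 0,"tz": 2,"ax": 0,"ay": 0,"az": 0},
    {"tx": 0,"ty": 0,"tz": 5,"ax": 0,"ay": 0,"az": 0},
    {"tx": 0,"ty": 0,"tz": 8,"ax": 0,"ay": 0,"az": 0},
    {"tx": 0,"ty": 0,"tz": 10,"ax": 0,"ay": 0,"az": 0},
  ],
  fingers=0.55,
)

```text
time_s: 9.3
eef_pos: [0.6146, 0.3473, 0.1185]
orientation: [[-0.988, -0.157, 0.003], [-0.157, 0.988, 0.002], [-0.003, 0.001, -1.0]]
force: [0.7, 0.5, -0.3]
width: 0.55
gripper_force: 0.0
```

Emit:
servo_tool(
  plan=[
    {"tx": -3.2,"ty": -1.1,"tz": 0,"ax": 0,"ay": 0,"az": -0.04},
    {"tx": -6.5,"ty": -2.2,"tz": 0,"ax": 0,"ay": 0,"az": -0.08},
    {"tx": -10,"ty": -3.3,"tz": 0,"ax": 0,"ay": 0,"az": -0.12},
    {"tx": -13.5,"ty": -4.5,"tz": 0,"ax": 0,"ay": 0,"az": -0.16},
    {"tx": -17,"ty": -5.7,"tz": 0,"ax": 0,"ay": 0,"az": -0.2},
    {"tx": -20.5,"ty": -6.8,"tz": 0,"ax": 0,"ay": 0,"az": -0.218},
    {"tx": -22.9,"ty": -7.6,"tz": 0,"ax": 0,"ay": 0,"az": -0.218},
    {"tx": -22.9,"ty": -7.6,"tz": 0,"ax": 0,"ay": 0,"az": -0.218},
  ],
  fingers=0.8,
)

```text
time_s: 9.97
eef_pos: [0.3784, 0.2682, 0.1157]
orientation: [[-0.998, 0.057, -0.005], [0.057, 0.998, -0.003], [0.005, -0.004, -1.0]]
force: [-1.0, -0.7, 0.8]
width: 0.796
gripper_force: 0.0
```

Run:
```python
from h import *
from workcell import arm
im=arm.read_camera("wrist")
t=arm.read_camera("top")
cv2.imwrite("pics/w4.png",np.hstack([cv2.resize(im,None,fx=.6,fy=.6),cv2.resize(t[140:400,190:450],(288,288))])[:,:,::-1]); s=arm.read_state();print(s['eef_pos'],s['joint_positions'])
```

```text
[0.3846 0.271  0.1161] [-0.6472  0.5177 -0.0374  2.0954  0.0369  0.5276  0.8004]
```

View pics/w4.png

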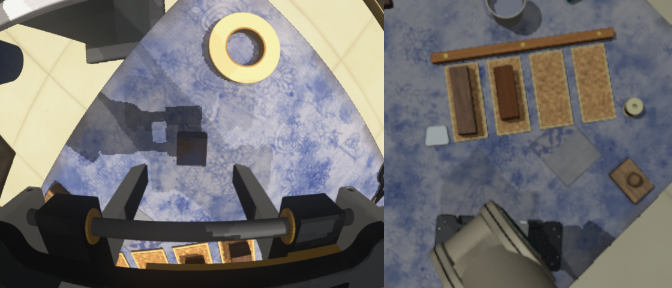

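Block a is straight on the chalk-end rest at (463,100) in the right panel, b is on rest 2, and c at (632,180) is untouched. In the wrist panel d spans x 176–207 and is centred. Descend and grip d.

Emit:
servo_tool(
  plan=[
    {"tx": 0,"ty": 0,"tz": -3,"ax": 0,"ay": 0,"az": 0},
    {"tx": 0,"ty": 0,"tz": -6,"ax": 0,"ay": 0,"az": 0},
    {"tx": 0,"ty": 0,"tz": -8.5,"ax": 0,"ay": 0,"az": 0},
    {"tx": 0,"ty": 0,"tz": -10,"ax": 0,"ay": 0,"az": 0},
    {"tx": 0,"ty": 0,"tz": -10.8,"ax": 0,"ay": 0,"az": 0},
    {"tx": 0,"ty": 0,"tz": -10.8,"ax": 0,"ay": 0,"az": 0},
    {"tx": 0,"ty": 0,"tz": -10.8,"ax": 0,"ay": 0,"az": 0},
  ],
)

```text
time_s: 10.65
eef_pos: [0.3856, 0.2711, 0.0075]
orientation: [[-0.998, 0.06, 0.001], [0.06, 0.998, 0.0], [-0.001, 0.0, -1.0]]
force: [-0.0, -0.6, 0.1]
width: 0.798
gripper_force: 0.0
```

Emit:
servo_tool(
  plan=[
    {"tx": 0,"ty": 0,"tz": 0,"ax": 0,"ay": 0,"az": 0},
    {"tx": 0,"ty": 0,"tz": 0,"ax": 0,"ay": 0,"az": 0},
    {"tx": 0,"ty": 0,"tz": 0,"ax": 0,"ay": 0,"az": 0},
    {"tx": 0,"ty": 0,"tz": 0,"ax": 0,"ay": 0,"az": 0},
    {"tx": 0,"ty": 0,"tz": 0,"ax": 0,"ay": 0,"az": 0},
    {"tx": 0,"ty": 0,"tz": 0,"ax": 0,"ay": 0,"az": 0},
    {"tx": 0,"ty": 0,"tz": 0,"ax": 0,"ay": 0,"az": 0},
    {"tx": 0,"ty": 0,"tz": 0,"ax": 0,"ay": 0,"az": 0},
  ],
  fingers=0,
  squeeze=15,
)

```text
time_s: 11.32
eef_pos: [0.3847, 0.2708, 0.0078]
orientation: [[-0.998, 0.06, 0.0], [0.06, 0.998, 0.0], [-0.0, 0.0, -1.0]]
force: [-2.0, -0.5, 6.0]
width: 0.43
gripper_force: 14.9
```

Emit:
servo_tool(
  plan=[
    {"tx": 0,"ty": 0,"tz": 2,"ax": 0,"ay": 0,"az": 0},
    {"tx": 0.5,"ty": -0.3,"tz": 4.5,"ax": 0,"ay": 0,"az": 0},
    {"tx": 2,"ty": -1.2,"tz": 7,"ax": 0,"ay": 0,"az": 0.03},
    {"tx": 5,"ty": -2.9,"tz": 8.5,"ax": 0,"ay": 0,"az": 0.07},
    {"tx": 8,"ty": -4.6,"tz": 8.5,"ax": 0,"ay": 0,"az": 0.11},
    {"tx": 11,"ty": -6.4,"tz": 8.5,"ax": 0,"ay": 0,"az": 0.15},
    {"tx": 14,"ty": -8.1,"tz": 8.5,"ax": 0,"ay": 0,"az": 0.19},
    {"tx": 17,"ty": -9.8,"tz": 8.5,"ax": 0,"ay": 0,"az": 0.218},
  ],
)

```text
time_s: 11.98
eef_pos: [0.5557, 0.1713, 0.0925]
orientation: [[-0.987, -0.159, -0.0], [-0.159, 0.987, -0.0], [0.0, -0.0, -1.0]]
force: [0.5, 0.8, -0.5]
width: 0.429
gripper_force: 14.9
```

Emit:
servo_tool(
  plan=[
    {"tx": 3,"ty": -1.7,"tz": 0,"ax": 0,"ay": 0,"az": 0},
    {"tx": 6,"ty": -3.5,"tz": 0,"ax": 0,"ay": 0,"az": 0},
    {"tx": 8.5,"ty": -5,"tz": 0,"ax": 0,"ay": 0,"az": 0},
    {"tx": 9.6,"ty": -5.6,"tz": -1,"ax": 0,"ay": 0,"az": 0},
    {"tx": 9.6,"ty": -5.6,"tz": -3,"ax": 0,"ay": 0,"az": 0},
    {"tx": 9.6,"ty": -5.6,"tz": -5,"ax": 0,"ay": 0,"az": 0},
    {"tx": 9.6,"ty": -5.6,"tz": -6,"ax": 0,"ay": 0,"az": 0},
    {"tx": 9.6,"ty": -5.6,"tz": -6,"ax": 0,"ay": 0,"az": 0},
  ],
)

```text
time_s: 12.65
eef_pos: [0.6471, 0.117, 0.029]
orientation: [[-0.987, -0.159, -0.007], [-0.159, 0.987, -0.001], [0.007, 0.0, -1.0]]
force: [-0.6, 0.8, -0.3]
width: 0.427
gripper_force: 14.9
```

Emit:
servo_tool(
  plan=[
    {"tx": 0,"ty": 0,"tz": -1,"ax": 0,"ay": 0,"az": 0},
    {"tx": 0,"ty": 0,"tz": -1.6,"ax": 0,"ay": 0,"az": 0},
    {"tx": 0,"ty": 0,"tz": -1.8,"ax": 0,"ay": 0,"az": 0},
    {"tx": 0,"ty": 0,"tz": -1.8,"ax": 0,"ay": 0,"az": 0},
    {"tx": 0,"ty": 0,"tz": -1.8,"ax": 0,"ay": 0,"az": 0},
  ],
)

```text
time_s: 13.07
eef_pos: [0.6509, 0.1169, 0.015]
orientation: [[-0.988, -0.158, 0.001], [-0.158, 0.988, 0.0], [-0.001, 0.0, -1.0]]
force: [0.2, -1.0, -0.5]
width: 0.43
gripper_force: 14.9
```

Emit:
servo_tool(
  plan=[
    {"tx": 0,"ty": 0,"tz": 0,"ax": 0,"ay": 0,"az": 0},
    {"tx": 0,"ty": 0,"tz": 0,"ax": 0,"ay": 0,"az": 0},
    {"tx": 0,"ty": 0,"tz": 0,"ax": 0,"ay": 0,"az": 0},
    {"tx": 0,"ty": 0,"tz": 0,"ax": 0,"ay": 0,"az": 0},
    {"tx": 0,"ty": 0,"tz": 2,"ax": 0,"ay": 0,"az": 0},
    {"tx": 0,"ty": 0,"tz": 5,"ax": 0,"ay": 0,"az": 0},
    {"tx": 0,"ty": 0,"tz": 8,"ax": 0,"ay": 0,"az": 0},
    {"tx": 0,"ty": 0,"tz": 10,"ax": 0,"ay": 0,"az": 0},
  ],
  fingers=0.62,
)

```text
time_s: 13.73
eef_pos: [0.6516, 0.1169, 0.1173]
orientation: [[-0.988, -0.157, 0.003], [-0.157, 0.988, 0.001], [-0.003, 0.0, -1.0]]
force: [0.5, -0.2, -0.5]
width: 0.624
gripper_force: 0.0
```

Emit:
servo_tool(
  plan=[
    {"tx": -2.5,"ty": -0.9,"tz": 0,"ax": 0,"ay": 0,"az": 0.09},
    {"tx": -5,"ty": -1.8,"tz": 0,"ax": 0,"ay": 0,"az": 0.18},
    {"tx": -7.5,"ty": -2.8,"tz": 0,"ax": 0,"ay": 0,"az": 0.27},
    {"tx": -10,"ty": -3.7,"tz": 0,"ax": 0,"ay": 0,"az": 0.36},
    {"tx": -12.5,"ty": -4.6,"tz": 0,"ax": 0,"ay": 0,"az": 0.45},
    {"tx": -15,"ty": -5.6,"tz": 0,"ax": 0,"ay": 0,"az": 0.53},
    {"tx": -17.7,"ty": -6.6,"tz": 0,"ax": 0,"ay": 0,"az": 0.564},
    {"tx": -17.7,"ty": -6.6,"tz": 0,"ax": 0,"ay": 0,"az": 0.564},
  ],
  fingers=0.9,
)

```text
time_s: 14.4
eef_pos: [0.4669, 0.0476, 0.1142]
orientation: [[-0.75, -0.661, -0.007], [-0.661, 0.75, -0.003], [0.008, 0.002, -1.0]]
force: [-1.3, -0.1, 0.1]
width: 0.899
gripper_force: 0.0
```

Run:
```python
from h import *
from workcell import arm
im=arm.read_camera("wrist")
t=arm.read_camera("top")
cv2.imwrite("pics/w5.png",np.hstack([cv2.resize(im,None,fx=.6,fy=.6),cv2.resize(t[140:400,190:450],(288,288))])[:,:,::-1]); s=arm.read_state();print(s['eef_pos'],s['joint_positions'],s['orientation'])
```

```text
[0.4734 0.0502 0.1149] [ 0.0612  0.5417 -0.3234  2.076   0.31    0.5685  1.81  ] [[-0.7511 -0.6602  0.0006]
 [-0.6602  0.7511 -0.0002]
 [-0.0003 -0.0006 -1.    ]]
```

View pics/w5.png

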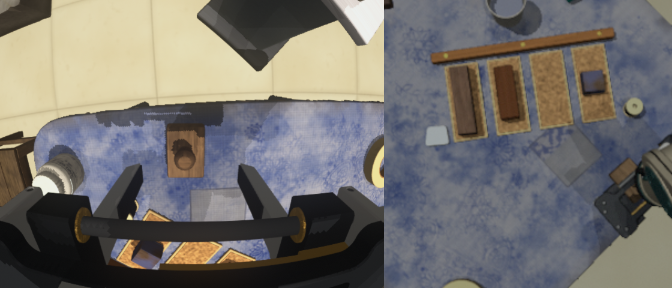

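Block d is in the middle of the far rest, at (593,82) in the right panel. In the wrist panel c spans x 166–205 and y 124–178, about 5 px left of the finger mid-line, so I'll measure its offset.

Run:
```python
from h import *
from workcell import arm
p=arm.camera_params("wrist");s=arm.read_state()
q=np.array([(166,124),(204,124),(205,177),(167,178)])/.6
w=onz("wrist",p,q,.032); print(w,w.mean(0),ray("wrist",p,q[0])[0])
e=np.diff(w,axis=0);print(np.linalg.norm(e,axis=1),np.degrees(np.arctan2(e[:,1],e[:,0])))
print("in tool",(w-s['eef_pos'][:2])@s['orientation'][:2,:2])
```

```text
[[0.4709 0.0094]
 [0.4409 0.0437]
 [0.4911 0.0912]
 [0.5247 0.0554]] [0.4819 0.0499] [ 0.4142 -0.0018  0.2942]
[0.0456 0.0692 0.0491] [131.2466  43.4345 -46.8871]
in tool [[ 0.0287 -0.029 ]
 [ 0.0287  0.0166]
 [-0.0405  0.0191]
 [-0.042  -0.0299]]
```

Run:
```python
from h import *
from workcell import arm
im=arm.read_camera("wrist")[:,:,::-1]
c=cv2.resize(im[190:310,250:370],None,fx=5,fy=5,interpolation=cv2.INTER_CUBIC)
cv2.imwrite("pics/w6.png",np.clip(c.astype(float)*1.6,0,255))
```

```text
[ WARN:0@1.606] global loadsave.cpp:1063 imwrite_ Unsupported depth image for selected encoder is fallbacked to CV_8U.
```

View pics/w6.png

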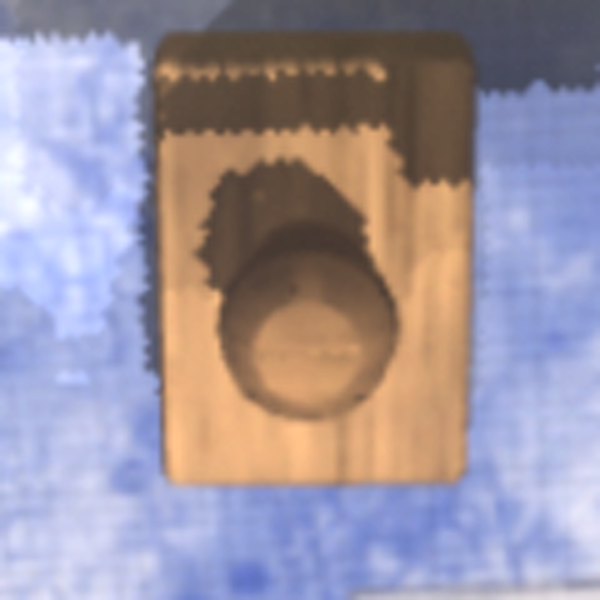

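The enlarged view shows the top face from crop (160,65) to (470,485). The end face below it (rows 33–65) had been counted in, so I re-measure.

Run:
```python
from h import *
from workcell import arm
p=arm.camera_params("wrist");s=arm.read_state()
q=np.array([(158,66),(475,66),(467,485),(168,485)])/5+[250,190]
w=onz("wrist",p,q,.032); print(w.mean(0))
t=(w-s['eef_pos'][:2])@s['orientation'][:2,:2]; print(t,t.mean(0))
```

```text
[0.4775 0.0497]
[[ 0.0311 -0.0254]
 [ 0.0311  0.0201]
 [-0.0339  0.0203]
 [-0.0339 -0.0256]] [-0.0014 -0.0027]
```

Only about 3 mm off in x. Shift, descend and grip c across its 48 mm sides.

Emit:
servo_tool(
  plan=[
    {"tx": 0.2,"ty": 0,"tz": -3,"ax": 0,"ay": 0,"az": 0},
    {"tx": 0.2,"ty": 0,"tz": -6,"ax": 0,"ay": 0,"az": 0},
    {"tx": 0.2,"ty": 0,"tz": -8.5,"ax": 0,"ay": 0,"az": 0},
    {"tx": 0.2,"ty": 0,"tz": -10,"ax": 0,"ay": 0,"az": 0},
    {"tx": 0.2,"ty": 0,"tz": -10.7,"ax": 0,"ay": 0,"az": 0},
    {"tx": 0.2,"ty": 0,"tz": -10.7,"ax": 0,"ay": 0,"az": 0},
    {"tx": 0.2,"ty": 0,"tz": -10.7,"ax": 0,"ay": 0,"az": 0},
  ],
)

```text
time_s: 15.13
eef_pos: [0.4765, 0.0512, 0.0076]
orientation: [[-0.75, -0.661, 0.001], [-0.661, 0.75, 0.0], [-0.001, -0.0, -1.0]]
force: [-0.0, 0.4, 0.0]
width: 0.896
gripper_force: 0.0
```

Emit:
servo_tool(
  plan=[
    {"tx": 0,"ty": 0,"tz": 0,"ax": 0,"ay": 0,"az": 0},
    {"tx": 0,"ty": 0,"tz": 0,"ax": 0,"ay": 0,"az": 0},
    {"tx": 0,"ty": 0,"tz": 0,"ax": 0,"ay": 0,"az": 0},
    {"tx": 0,"ty": 0,"tz": 0,"ax": 0,"ay": 0,"az": 0},
    {"tx": 0,"ty": 0,"tz": 0,"ax": 0,"ay": 0,"az": 0},
    {"tx": 0,"ty": 0,"tz": 0,"ax": 0,"ay": 0,"az": 0},
    {"tx": 0,"ty": 0,"tz": 0,"ax": 0,"ay": 0,"az": 0},
    {"tx": 0,"ty": 0,"tz": 0,"ax": 0,"ay": 0,"az": 0},
  ],
  fingers=0,
  squeeze=15,
)

```text
time_s: 15.8
eef_pos: [0.476, 0.0505, 0.0078]
orientation: [[-0.751, -0.661, 0.001], [-0.661, 0.751, -0.0], [-0.0, -0.001, -1.0]]
force: [-0.3, -0.2, 4.8]
width: 0.5
gripper_force: 15.0
```

Emit:
servo_tool(
  plan=[
    {"tx": 0,"ty": 0,"tz": 2,"ax": 0,"ay": 0,"az": 0},
    {"tx": 0,"ty": 0.3,"tz": 4.5,"ax": 0,"ay": 0,"az": -0.05},
    {"tx": 1,"ty": 1.5,"tz": 7,"ax": 0,"ay": 0,"az": -0.14},
    {"tx": 3,"ty": 3.5,"tz": 8.5,"ax": 0,"ay": 0,"az": -0.23},
    {"tx": 5,"ty": 5.5,"tz": 8.5,"ax": 0,"ay": 0,"az": -0.32},
    {"tx": 7.5,"ty": 7.5,"tz": 8.5,"ax": 0,"ay": 0,"az": -0.41},
    {"tx": 10,"ty": 9.5,"tz": 8.5,"ax": 0,"ay": 0,"az": -0.5},
    {"tx": 12.5,"ty": 11.5,"tz": 8.5,"ax": 0,"ay": 0,"az": -0.564},
  ],
)

```text
time_s: 16.47
eef_pos: [0.601, 0.1667, 0.0924]
orientation: [[-0.988, -0.154, -0.001], [-0.154, 0.988, -0.0], [0.001, 0.0, -1.0]]
force: [0.9, -0.5, -0.3]
width: 0.506
gripper_force: 15.0
```

Emit:
servo_tool(
  plan=[
    {"tx": 2,"ty": 1.5,"tz": 0,"ax": 0,"ay": 0,"az": 0},
    {"tx": 3.3,"ty": 2.5,"tz": 0,"ax": 0,"ay": 0,"az": 0},
    {"tx": 3.7,"ty": 2.8,"tz": -1,"ax": 0,"ay": 0,"az": 0},
    {"tx": 3.7,"ty": 2.8,"tz": -3,"ax": 0,"ay": 0,"az": 0},
    {"tx": 3.7,"ty": 2.8,"tz": -5,"ax": 0,"ay": 0,"az": 0},
    {"tx": 3.7,"ty": 2.8,"tz": -6,"ax": 0,"ay": 0,"az": 0},
    {"tx": 3.7,"ty": 2.8,"tz": -6,"ax": 0,"ay": 0,"az": 0},
    {"tx": 3.7,"ty": 2.8,"tz": -6,"ax": 0,"ay": 0,"az": 0},
  ],
)

```text
time_s: 17.13
eef_pos: [0.6365, 0.193, 0.0317]
orientation: [[-0.988, -0.157, -0.002], [-0.157, 0.988, -0.001], [0.002, -0.0, -1.0]]
force: [0.7, -0.1, -1.2]
width: 0.507
gripper_force: 15.0
```

Emit:
servo_tool(
  plan=[
    {"tx": 0,"ty": 0,"tz": -1,"ax": 0,"ay": 0,"az": 0},
    {"tx": 0,"ty": 0,"tz": -1.6,"ax": 0,"ay": 0,"az": 0},
    {"tx": 0,"ty": 0,"tz": -1.8,"ax": 0,"ay": 0,"az": 0},
    {"tx": 0,"ty": 0,"tz": -1.8,"ax": 0,"ay": 0,"az": 0},
    {"tx": 0,"ty": 0,"tz": -1.8,"ax": 0,"ay": 0,"az": 0},
  ],
)

```text
time_s: 17.55
eef_pos: [0.6377, 0.1937, 0.0147]
orientation: [[-0.988, -0.158, 0.0], [-0.158, 0.988, 0.0], [-0.0, 0.0, -1.0]]
force: [0.1, -0.2, -0.5]
width: 0.508
gripper_force: 15.0
```

Release, lift, then back off so the cameras have a clear view.

Emit:
servo_tool(
  plan=[
    {"tx": 0,"ty": 0,"tz": 0,"ax": 0,"ay": 0,"az": 0},
    {"tx": 0,"ty": 0,"tz": 0,"ax": 0,"ay": 0,"az": 0},
    {"tx": 0,"ty": 0,"tz": 0,"ax": 0,"ay": 0,"az": 0},
    {"tx": 0,"ty": 0,"tz": 0,"ax": 0,"ay": 0,"az": 0},
    {"tx": 0,"ty": 0,"tz": 2,"ax": 0,"ay": 0,"az": 0},
    {"tx": 0,"ty": 0,"tz": 5,"ax": 0,"ay": 0,"az": 0},
    {"tx": 0,"ty": 0,"tz": 8.5,"ax": 0,"ay": 0,"az": 0},
    {"tx": 0,"ty": 0,"tz": 12,"ax": 0,"ay": 0,"az": 0},
  ],
  fingers=0.65,
)

```text
time_s: 18.22
eef_pos: [0.6369, 0.1935, 0.1354]
orientation: [[-0.987, -0.158, -0.001], [-0.158, 0.987, -0.0], [0.001, -0.0, -1.0]]
force: [0.6, 0.3, -0.4]
width: 0.651
gripper_force: 0.0
```

Emit:
servo_tool(
  plan=[
    {"tx": -3,"ty": 0,"tz": 1,"ax": 0,"ay": 0,"az": 0},
    {"tx": -6,"ty": 0,"tz": 2,"ax": 0,"ay": 0,"az": 0},
    {"tx": -9,"ty": 0,"tz": 2,"ax": 0,"ay": 0,"az": 0},
    {"tx": -12,"ty": 0,"tz": 2,"ax": 0,"ay": 0,"az": 0},
    {"tx": -15,"ty": 0,"tz": 2,"ax": 0,"ay": 0,"az": 0},
    {"tx": -18,"ty": 0,"tz": 2,"ax": 0,"ay": 0,"az": 0},
    {"tx": -20,"ty": 0,"tz": 2,"ax": 0,"ay": 0,"az": 0},
    {"tx": -20,"ty": 0,"tz": 2,"ax": 0,"ay": 0,"az": 0},
  ],
)

```text
time_s: 18.88
eef_pos: [0.4327, 0.1934, 0.1547]
orientation: [[-0.987, -0.161, -0.004], [-0.161, 0.987, -0.001], [0.004, -0.001, -1.0]]
force: [-0.1, -0.3, 0.4]
width: 0.648
gripper_force: 0.0
```

Run:
```python
from h import *
from workcell import arm
t=arm.read_camera("top")[:,:,::-1]
cv2.imwrite("pics/t2.png",t)
cv2.imwrite("pics/t2c.png",cv2.resize(t[165:285,225:425],None,fx=4,fy=4,interpolation=cv2.INTER_CUBIC))
```

```text
(no output)
```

View pics/t2c.png

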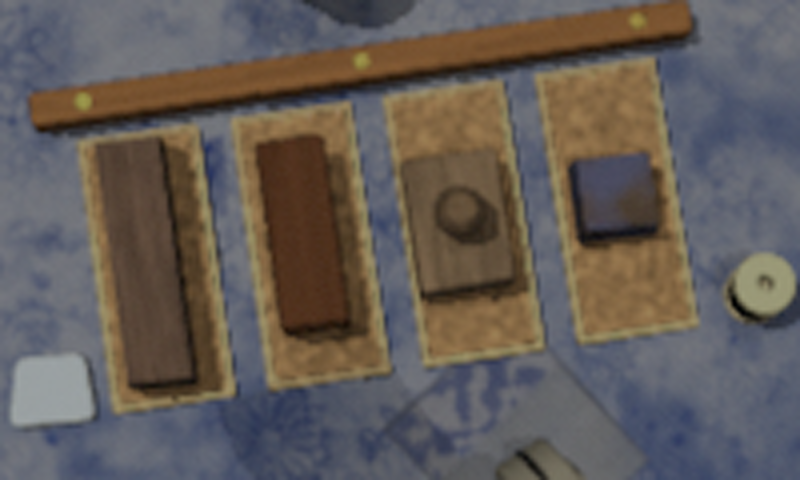

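All four stand straight on their rests: a crop (145,262), b (303,235), c (460,222), d (617,197). a and b look slightly left and high, partly from parallax, so I measure it.

Run:
```python
from h import *
from workcell import arm
p=arm.camera_params("top")
R=dict(a=([(79,143),(198,127),(236,396),(116,412)],),b=([(233,119),(351,103),(391,372),(271,389)],),c=([(384,99),(503,82),(544,346),(424,364)],),d=([(536,75),(655,59),(697,325),(579,342)],))
C=dict(a=([(97,143),(161,139),(195,379),(131,384)],.046),b=([(257,144),(322,136),(350,322),(285,330)],.044),c=([(402,162),(502,148),(515,275),(420,293)],.038),d=([(572,160),(648,152),(659,231),(583,239)],.040))
for k in C:
    r=onz("top",p,np.array(R[k][0])/4+[225,165],.006); b=onz("top",p,np.array(C[k][0])/4+[225,165],C[k][1])
    ang=lambda w:np.degrees(np.arctan2(*((w[0]+w[1]-w[2]-w[3])[::-1])))
    print(k,r.mean(0),b.mean(0),"d mm",(b.mean(0)-r.mean(0))*1e3,"angs",ang(r),ang(b))
```

```text
a [0.6128 0.3453] [0.611  0.3469] d mm [-1.8025  1.5899] angs 9.096864805646128 9.235738536539971
b [0.6256 0.2685] [0.6257 0.2711] d mm [0.1653 2.6577] angs 8.927489755246953 9.26761069007893
c [0.638  0.1923] [0.634  0.1952] d mm [-3.98    2.8711] angs 8.93440264187998 7.111658135250103
d [0.6502 0.1154] [0.6462 0.1192] d mm [-3.9741  3.7625] angs 8.824452342171435 7.701695911638316
```

All four are within about 5 mm and 2° of the middle, well inside the 12 mm and 0.2 rad limits, and the robot is clear.

```bash
python3 -c "
from workcell import arm
s=arm.read_state();print(s['time_s'],s['qd'],s['force']);print(arm.job_done())"
```

```text
18.9333 [ 0.01793395  0.02979444  0.02148026 -0.07628538  0.00867932 -0.00779399
  0.00866341] [ 0.43143342 -1.10493678  0.80037921]
the job is handed in; nothing more can be done
None
```

All four blocks stand upright in the middle of their rests, longest to shortest from the chalk end, each within about 6 mm and 2° by the top camera; the job is handed in at about 19 s, and no verdict was returned.

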